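Mix the settled plant food and stand it in its saucer

ROBOT

A 7-joint arm with a two-finger parallel gripper is mounted at the origin on the work surface. World frame = base frame: x ahead of the robot, y to its left, z up, the work surface at z = 0. Lengths are in m, angles in degrees, forces in N, time in s.
With the tool pointing down it reaches from about 0.425 to 0.875 m from the base axis. Payload 4.7 kg.
Tool frame: the origin (TCP) lies between the finger pads; the fingertips stand env.finger_overhang ahead of it and the grasp point (between the pads) lies 5 mm behind it (env.finger_overhang is the distance from the TCP to the fingertips, in m); z points along the fingers, y is the line along which they close (so a half turn about z gives the same grasp; the last joint's range is limited). The gripper opens to 87 mm and grips with 3 to 60 N. Pads are 19 mm wide; open, the fingers measure 117 mm over their backs; the gripper's body (75 mm by 190 mm) begins 51 mm behind the grasp point.
Start: joints at [69.907, 18.392, -4.016, 83.108, 1.295, 78.541, -3.26], TCP at [0.232, -0.607, 0.237] pointing down, gripper open.
Joint ranges: [-163.93, 163.93], [-17.29, 119.83], [-79.2, 71.16], [3.27, 140.29], [-89.18, 269.18], [5.43, 117.66], [-154.24, 154.24]. Speed limits (degrees/s): [147.25, 147.25, 180, 180, 180, 180, 180].

INTERFACE

Orientations are given as [roll, pitch, yaw] about the fixed x, y, z axes, in that order (R = Rz(yaw) Ry(pitch) Rx(roll)).
In Python, from cell import telemetry, eyes, env, models gives the robot as it stands. The module is installed in compiled form; this text tells all that it offers.
- The arm moves only by the tool drive_tool, never from a script. Its arguments are lists of equal length, an entry for each row: "angular": the turn, a rotation vector about the tool's x, y, z in rad, a list of three; "delta_pos": the shift along the tool's x, y, z in cm, a list of three; "gripper": the finger opening in cm, from 0 to 8.7. A call has 1 to 20 rows; each row shifts and turns the commanded pose from where the row before left it, along the tool's axes as they then stand; what a row does not reach is not made up. A row lasts 1/10 s, in which the tool goes at most 50 mm and 8.59 degrees, less where a joint would pass 70% of its speed; a pose out of reach is approached as far as the arm can. A call with a gripper value outside its range is refused whole. The fingers move at their own pace and stop on an object; "squeeze" is the grip in N (left out, the last holds). Time passes only in rows, so rows that do not move let the fingers close. It gives the time, the measured TCP pose, the force, the opening and the grip force at its end, in the units of the state.
- telemetry.get_obs(): the state, without advancing time (a new reading comes with each control period).
- eyes.read_camera(name): name is "side" or "top"; returns a dict with "pixels" (480x640x3 uint8, red, green, blue), "mtx" (3x3 intrinsics, pixels), "origin" and "orientation" of the camera in the world. Camera axes: x right, y down, z forward; pixel columns grow to the right and rows downward; lengths in m; the calibration is good to about 2 mm. A picture is of the moment at which its call begins. There is no depth.
- env.sign_off(): hands the job in; it is judged then, once.
Trained networks look in a picture, given as the dict that the camera call returned (one of the last four; its "shot" number tells which), for a name from the list of things; names that differ only in an ending like _2 or _b are one class to them, and where a whole thing is asked for, a point or a joint stands for the part that bears it (a point fixed in the world has none). Each returns a list of dicts, best first, with "p" (0 to 1); they miss things now and then, are a little off and sometimes report something else, mostly with a low value. They report only what shows in the picture. A call takes as long as a camera call. They do not tell look-alikes from the thing itself.
- models.search_frame(picture, target): "centre" ([column, row] in pixels, amid what is visible of it).
- models.cut_out(picture, target): "pixels" (480x640 bool, what is visible of it) and "centre" ([column, row] in pixels, amid what is visible of it).
The state is a dict: "time_s": time; "qpos": joint angles; "joint_velocities": joint speeds; "effort": joint torques, N m; "tool_pos": TCP position; "tool_rot": TCP orientation; "force": force on the tool from outside, world axes, zero at the start; "wrist_torque": the same for the moment, N m; "grip_width": finger opening in m; "grasp_force": force on a finger pad.
Only numpy, scipy, OpenCV 4.12 (cv2) and the standard library are available. Lean on these libraries where they do the work, as an engineer would, in place of code of your own. Each camera call takes 0.05 s, during which the arm holds its last target. There are 200 camera calls.

TASK

The plant food in the tall closed bottle on the wooden plant stand has settled: lift the bottle, turn it upside down, keep it so for about two seconds, then turn it upright again and set it down gently inside the empty terracotta saucer on the same stand, standing on its base, and let go. Do not let the bottle drop or fall over, and leave the squat jar, the small pot and the tin on the stand where they are.

Things in the scene. Friction and masses are not known exactly. Their poses are not given: they have to be found in the camera images.
- feed_bottle: the tall closed plant-food bottle, white plastic, 192 mm high, 300 g give or take a third: a straight round body 56 mm across from the base up to 130 mm, a shoulder narrowing to a neck 28 mm across at 152 mm, and a grey cap 35 mm across from 162 to 192 mm. Its cap does not come off and nothing runs out. Its centre of mass is about 80 mm above the base. Origin at the centre of its underside, z axis from base to cap. It starts upright on the stand
- saucer: the empty round terracotta saucer that the bottle goes into, 104 mm across its rim and 14 mm high, loose on the stand, 250 g; its flat inner floor is 5 mm above its underside and is about 78 mm across at the bottom, the wall flaring slightly outward. Origin at the centre of its underside, z up
- stand: low fixed wooden plant stand of five slats, 262 mm (its x) by 560 mm (its y); its flat top is 140 mm above the table. Origin on the table under its centre, z up. The bottle, the saucer and the squat jar stand on it in a row along its y axis, about 170 mm apart, in any order
- jar: a squat closed jar, 76 mm across and 85 mm high, not the bottle; stands on the wooden stand and is to be left alone; origin at the centre of its underside
- small_pot: a small empty terracotta pot, 68 mm across its rim and 55 mm high, near the far edge of the stand; leave alone; origin at the centre of its underside
- twine_tin: a low round closed metal tin, 62 mm across and 40 mm high, near the far edge of the stand; leave alone; origin at the centre of its underside
There are look-alikes about, which are no part of the job. What is meant by the saucer is not grey, and is the smaller of those in its own colour.

How it is judged:
By the outcome, as a careful person would: the job done as asked, in the order asked, and still so for the second after the job is handed in, with the robot touching nothing.
It also fails if it takes over 62 s, if anything falls off the work surface, if the arm or the gripper's body presses on something with over 40 N, if the wrist force passes 120 N, or if a joint passes its speed limit or range.

## Working session

There is one attempt and no reset: what is moved stays moved. The work goes in short steps, Python scripts to look and compute and a tool call to move; the robot and the scene stay as the last step left them, time stands still between calls to the robot, and variables do not carry over. Pictures are saved under pics/ and viewed, at most 10 in all, crops included, and the job is handed in when it is done.

Besides the shell and the picture viewer there is one more tool, called after "Call:" as name(argument=value, ...) on one line, values as JSON. drive_tool: Moves the arm, as the interface text tells. Its arguments: {"type":"object","properties":{"angular":{"type":"array","items":{"type":"array","items":{"type":"number"}}},"delta_pos":{"type":"array","items":{"type":"array","items":{"type":"number"}}},"gripper":{"type":"array","items":{"type":"number"}},"squeeze":{"type":"number"}},"required":["angular","delta_pos","gripper"]}

```bash
mkdir -p pics; cat > h.py <<'E'
import numpy as np, cv2
from scipy.spatial.transform import Rotation as R
from cell import telemetry, eyes, env, models
def rotm(o):
    o=np.array(o,float)
    if o.shape==(3,3): return o
    return R.from_euler('xyz',o,degrees=True).as_matrix() if o.size==3 else R.from_quat(o).as_matrix()
def ray(c,px,z):
    d=rotm(c['orientation'])@np.linalg.solve(np.array(c['mtx']),[px[0],px[1],1]); o=np.array(c['origin'])
    return o+d*(z-o[2])/d[2]
def proj(c,p):
    q=np.array(c['mtx'])@(rotm(c['orientation']).T@(np.array(p)-c['origin'])); return q[:2]/q[2]
E
python3 - <<'E'
from h import *
print(env.finger_overhang, telemetry.get_obs())
for n in('top','side'):
    c=eyes.read_camera(n); cv2.imwrite(f'pics/{n}0.png',c['pixels'][:,:,::-1]); print(n,c['origin'],c['orientation'],c['mtx'])
    for t,z in(('feed_bottle',.192),('saucer',.154),('jar',.225),('small_pot',.195),('twine_tin',.18),('stand',.14)):
        for r in models.cut_out(c,t): 
            v,u=np.nonzero(r['pixels']);print(t,round(r['p'],2),np.round(r['centre']),u.min(),u.max(),v.min(),v.max(),np.round(ray(c,r['centre'],z),3))
E
```

```text
0.014 {'time_s': 0.0, 'qpos': array([69.90530792, 18.44018459, -4.01566722, 83.17599097,  1.2969876 ,
       78.5406026 , -3.26047543]), 'joint_velocities': array([ 0.04559559,  0.0170827 , -0.10420761,  0.02732749, -0.0348603 ,
        0.03128607,  0.07138695]), 'effort': array([-2.88895499e-04, -4.91295254e+01, -4.04369496e-01, -3.12530100e+01,
       -6.40480220e-02,  4.38670255e-02,  2.12813875e-04]), 'tool_pos': array([ 0.23165946, -0.60674431,  0.23543923]), 'tool_rot': array([-1.79888578e+02,  7.69592372e-03,  2.09045235e+01]), 'force': array([-0.1402153 ,  0.35177877,  0.28976527]), 'wrist_torque': array([0.00903129, 0.01897667, 0.0027613 ]), 'grasp_force': 0.0, 'grip_width': 0.08678618537342736}
top [ 0.41554243 -0.0641233   1.10723028] [-169.79349465    0.2821275   -90.99588408] [[535.65563922   0.         312.39928486]
 [  0.         535.65563922 241.07801337]
 [  0.           0.           1.        ]]
feed_bottle 0.65 [163. 237.] 134 191 214 261 [0.592 0.197 0.192]
saucer 0.91 [358. 212.] 330 385 185 240 [ 0.64  -0.147  0.154]
saucer 0.62 [449. 315.] 423 473 290 340 [ 0.4
[... 408 characters left out ...]
267] [[447.65169459   0.         321.07664052]
 [  0.         447.65169459 236.08296757]
 [  0.           0.           1.        ]]
feed_bottle 0.87 [279. 125.] 268 295 77 166 [0.596 0.253 0.192]
feed_bottle 0.46 [340. 148.] 321 351 137 170 [0.694 0.105 0.192]
saucer 0.83 [363. 241.] 334 390 223 263 [ 0.641 -0.148  0.154]
saucer 0.76 [299. 404.] 269 331 375 434 [ 0.441 -0.406  0.154]
saucer 0.67 [440. 359.] 405 486 331 399 [ 0.646 -0.409  0.154]
jar 0.66 [318. 176.] 300 338 150 204 [ 0.599 -0.024  0.225]
small_pot 0.56 [337. 147.] 321 350 137 168 [0.686 0.109 0.195]
twine_tin 0.68 [380. 202.] 365 394 186 218 [ 0.702 -0.083  0.18 ]
stand 0.89 [328. 238.] 220 452 126 352 [ 0.589 -0.104  0.14 ]
```

View pics/top0.png

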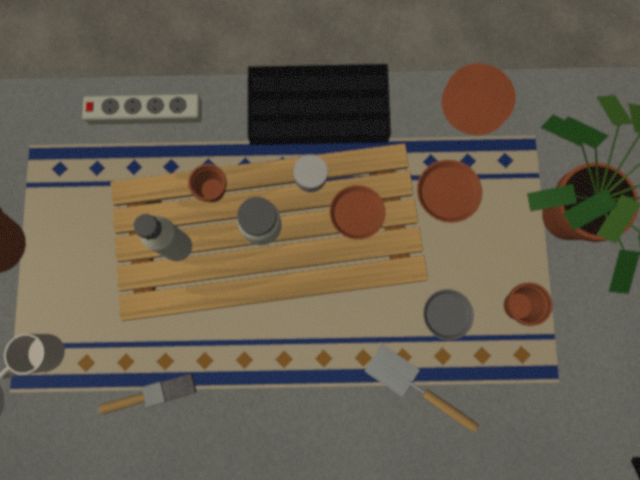

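View pics/side0.png

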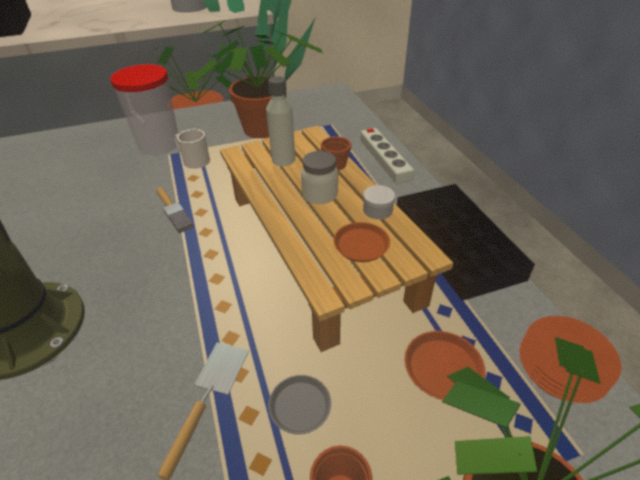

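The top view shows the bottle (cap at about (147,226), body to (185,250)), the squat jar at (260,220) and the terracotta saucer on the stand at (358,212). The larger terracotta and grey dishes lie off the stand. The side view agrees: bottle at (280,125), saucer at (363,241). Next I fit the positions by silhouette.

```bash
cat >> h.py <<'E'
from scipy.optimize import minimize
PR={'feed_bottle':[(0,.028),(.13,.028),(.152,.014),(.162,.0175),(.192,.0175)],'saucer':[(0,.042),(.014,.052)],'jar':[(0,.038),(.085,.038)]}
def sil(c,name,x,y,z0=.14):
    t=np.linspace(0,2*np.pi,40); m=np.zeros((480,640),np.uint8)
    P=PR[name]
    for (a,ra),(b,rb) in zip(P,P[1:]):
        pts=[proj(c,(x+r*np.cos(s),y+r*np.sin(s),z0+h)) for h,r in((a,ra),(b,rb)) for s in t]
        cv2.fillConvexPoly(m,cv2.convexHull((np.array(pts)*16).round().astype(np.int32)),1,shift=4)
    return m>0
def fit(obs,name,x0,z0=.14):
    def f(p):
        e=0
        for c,m in obs:
            s=sil(c,name,*p,z0); e+=1-(s&m).sum()/(s|m).sum()
        return e/len(obs)
    r=minimize(f,x0,method='Nelder-Mead',options=dict(initial_simplex=np.array(x0)+[[0,0],[.015,0],[0,.015]],xatol=2e-4)); return r.x,r.fun
E
python3 - <<'E'
from h import *
C=[eyes.read_camera(n) for n in('top','side')]
for t,x0 in(('feed_bottle',(.58,.195)),('saucer',(.64,-.147)),('jar',(.61,.025))):
    o=[(c,models.cut_out(c,t)[0]['pixels']) for c in C]
    print(t,fit(o,t,x0),[fit([k],t,x0) for k in o])
E
```

```text
feed_bottle (array([0.58415747, 0.18545488]), np.float64(0.07469164353993218)) [(array([0.58452809, 0.185319  ]), np.float64(0.04987012987012984)), (array([0.58498113, 0.19032709]), np.float64(0.08909004287756073))]
saucer (array([ 0.64 , -0.147]), np.float64(1.0)) [(array([ 0.64 , -0.147]), np.float64(1.0)), (array([ 0.64 , -0.147]), np.float64(1.0))]
jar (array([0.61990377, 0.03236354]), np.float64(0.12239076847315172)) [(array([0.61910679, 0.03204707]), np.float64(0.13551637279596973)), (array([0.61908968, 0.02932367]), np.float64(0.10710710710710714))]
```

Call:
drive_tool(angular=[[0,0,0],[0,0,0],[0,0,0],[0,0,0],[0,0,0],[0,0,0]], delta_pos=[[0,0,-3],[0,0,-4],[0,0,-4],[0,0,-4],[0,0,-3],[0,0,0]], gripper=[8.7,8.7,8.7,8.7,8.7,8.7])

```text
time_s: 1.7
tool_pos: [0.2324, -0.6084, 0.4224]
tool_rot: [179.5, -0.0, 20.9]
force: [0.1, 0.5, 0.0]
grip_width: 0.0873
grasp_force: 0.0
```

Call:
drive_tool(angular=[[0,0,0],[0,0,0],[0,0,0],[0,0,0],[0,0,0],[0,0,0],[0,0,0],[0,0,0],[0,0,0],[0,0,0],[0,0,0],[0,0,0],[0,0,0]], delta_pos=[[2,-1.7,0],[3.4,-3,0],[3.4,-3,0],[3.4,-3,0],[3.4,-3,0],[3.4,-3,0],[3.4,-3,0],[3.4,-3,0],[3.4,-3,0],[3.4,-3,0],[3.4,-3,0],[3.4,-3,0],[2,-1.7,0]], gripper=[8.7,8.7,8.7,8.7,8.7,8.7,8.7,8.7,8.7,8.7,8.7,8.7,8.7])

```text
time_s: 3.0
tool_pos: [0.4897, -0.115, 0.4159]
tool_rot: [-179.9, -0.0, 21.2]
force: [-0.1, -0.3, 0.4]
grip_width: 0.0868
grasp_force: 0.0
```

```bash
cat >> h.py <<'E'
def log():
    s=telemetry.get_obs(); open('log.txt','a').write(' '.join(map(str,[*s['qpos'],*s['tool_pos'],*s['tool_rot']]))+'\n')
    print(round(s['time_s'],2),np.round(s['qpos'],1),np.round(s['tool_pos'],4),np.round(s['tool_rot'],1),np.round(s['force'],1),round(s['grip_width'],4),round(s['grasp_force'],1)); return s
E
python3 -c "
from h import *
log()
c=eyes.read_camera('side')
c2=eyes.read_camera('top')
for k in (c2,c):
  for r in models.cut_out(k,'saucer'):
    q=ray(k,r['centre'],.148)
    if np.hypot(q[0]-.64,q[1]+.147)<.04: print(r['p'],fit([(k,r['pixels'])],'saucer',(.64,-.147)))
"
```

```text
3.0 [ 40.7   0.  -30.2  84.   -0.1  96.  -58.3] [ 0.4897 -0.115   0.4159] [-179.9   -0.    21.2] [-0.1 -0.3  0.4] 0.0868 0.0
0.8 (array([ 0.64055144, -0.14556693]), np.float64(0.06469002695417791))
```

Call:
drive_tool(angular=[[0.102,0.064,0],[0.102,0.064,0],[0.102,0.064,0],[0,0,0]], delta_pos=[[0,0,0],[0,0,0],[0,0,0],[0,0,0]], gripper=[8.7,8.7,8.7,8.7])

```text
time_s: 3.6
tool_pos: [0.4869, -0.1262, 0.4141]
tool_rot: [-162.1, -10.6, 18.5]
force: [-0.1, -0.8, -0.4]
grip_width: 0.0872
grasp_force: 0.0
```

```bash
cat > kin.py <<'E'
from h import *
from scipy.optimize import least_squares
def Rz(a): return R.from_euler('z',a,degrees=True).as_matrix()
def Ry(a): return R.from_euler('y',a,degrees=True).as_matrix()
def fk(q,p,s):
    # p: h,L1,L2,L3, elbow offsets a,b, wrist offset c ; q7 offset
    h,L1,L2,L3,a,b,c,o7=p
    A=Rz(s[0]*q[0])@Ry(q[1])@Rz(s[1]*q[2]); x=np.array([0,0,h])+A@[a,0,L1]
    A=A@Ry(q[3])@Rz(s[2]*q[4]); x=x+A@[b,0,L2]
    A=A@Ry(q[5]); x=x+A@[c,0,L3]
    return x,A@Rz(s[3]*q[6]+o7*100)
def resid(p,D,s,sd=False):
    r=[]
    for d in D:
        x,A=fk(d[:7],p,s); r+=list(x-d[7:10])+list(.3*R.from_matrix(A.T@rotm(d[10:13])).as_rotvec())
    return np.array(r+list(.002*(np.array(p[4:7]))))
E
python3 - <<'E'
from kin import *
log(); D=np.loadtxt('log.txt')
s0=np.array([69.90530792,18.44018459,-4.01566722,83.17599097,1.2969876,78.5406026,-3.26047543,.23165946,-.60674431,.23543923,-179.89,0,20.9])
D=np.vstack([s0,D]); import itertools
res=[]
for s in itertools.product([-1,1],repeat=4):
  for o in (0,.9,1.8,-.9):
    r=least_squares(resid,[.35,.4,.4,.25,0,0,0,o],args=(D,s)); res.append((r.cost,s,np.round(r.x,3)))
for r in sorted(res,key=lambda r:r[0])[:5]: print(r)
E
```

```text
3.6 [ 47.9   2.4 -23.3  84.5 -19.4  97.8 -47.1] [ 0.4869 -0.1262  0.4141] [-162.1  -10.6   18.5] [-0.1 -0.8 -0.4] 0.0872 0.0
(np.float64(0.0006043573692369745), (-1, -1, -1, -1), array([-5.00e-03,  6.89e-01,  2.51e-01,  1.41e-01,  2.28e-01,  1.54e-01,
       -1.00e-03, -2.70e+00]))
(np.float64(0.0006043573692369804), (-1, -1, -1, -1), array([-0.005,  0.689,  0.251,  0.141,  0.228,  0.154, -0.001,  0.9  ]))
(np.float64(0.0006043573692369912), (-1, -1, -1, -1), array([-0.005,  0.689,  0.251,  0.141,  0.228,  0.154, -0.001,  0.9  ]))
(np.float64(0.0006043573692369919), (-1, -1, -1, -1), array([-0.005,  0.689,  0.251,  0.141,  0.228,  0.154, -0.001,  0.9  ]))
(np.float64(0.02111861929857027), (-1, -1, 1, -1), array([ 0.047,  0.544, -4.716,  0.236,  5.005, -0.554, -0.238,  0.881]))
```

Call:
drive_tool(angular=[[-0.102,-0.064,0],[-0.102,-0.064,0],[-0.102,-0.064,0],[-0.102,-0.064,0],[-0.102,-0.064,0],[-0.102,-0.064,0],[-0.102,-0.064,0],[-0.102,-0.064,0],[-0.102,-0.064,0],[0,0,0]], delta_pos=[[0,0,0],[0,0,0],[0,0,0],[0,0,0],[0,0,0],[0,0,0],[0,0,0],[0,0,0],[0,0,0],[0,0,0]], gripper=[8.7,8.7,8.7,8.7,8.7,8.7,8.7,8.7,8.7,8.7])

```text
time_s: 4.6
tool_pos: [0.4894, -0.1158, 0.4147]
tool_rot: [143.2, 20.8, 14.5]
force: [0.2, -0.1, -0.4]
grip_width: 0.0869
grasp_force: 0.0
```

```bash
python3 -c "
from h import *
log()"
```

```text
4.6 [ 24.1   6.9 -42.5  88.6  41.6 106.  -82.9] [ 0.4894 -0.1158  0.4147] [143.2  20.8  14.5] [ 0.2 -0.1 -0.4] 0.0869 0.0
```

Call:
drive_tool(angular=[[-0.102,-0.064,0],[-0.102,-0.064,0],[-0.102,-0.064,0],[-0.102,-0.064,0],[-0.102,-0.064,0],[0,0,0]], delta_pos=[[0,0,0],[0,0,0],[0,0,0],[0,0,0],[0,0,0],[0,0,0]], gripper=[8.7,8.7,8.7,8.7,8.7,8.7])

```text
time_s: 5.2
tool_pos: [0.4894, -0.119, 0.4135]
tool_rot: [110.1, 30.8, -0.6]
force: [-0.0, 0.3, -0.4]
grip_width: 0.0869
grasp_force: 0.0
```

```bash
python3 - <<'E'
from kin import *
log(); D=np.loadtxt('log.txt')
s0=np.array([69.90530792,18.44018459,-4.01566722,83.17599097,1.2969876,78.5406026,-3.26047543,.23165946,-.60674431,.23543923,-179.89,0,20.9])
D=np.vstack([s0,D]); np.savetxt('D.txt',D); s=(-1,)*4
r=least_squares(resid,[.35,.4,.4,.25,0,0,0,.9],args=(D,s)); print(r.cost,np.round(r.x,4)); print(np.round(r.fun[:-3].reshape(-1,6),4))
np.save('p.npy',r.x)
E
```

```text
5.2 [ -6.5  15.5 -20.   96.2  62.2 117.3 -92.7] [ 0.4894 -0.119   0.4135] [110.1  30.8  -0.6] [-0.   0.3 -0.4] 0.0869 0.0
0.0011187120088480133 [ 0.1992  0.5269  0.4857  0.3486 -0.0091  0.0148 -0.0229  0.9   ]
[[ 0.0247  0.0065  0.0059 -0.      0.      0.    ]
 [ 0.0004  0.0248 -0.0027 -0.     -0.     -0.    ]
 [ 0.0082  0.0275 -0.002  -0.     -0.     -0.    ]
 [-0.0006  0.0086 -0.0021 -0.     -0.     -0.    ]
 [ 0.002   0.0045  0.0009 -0.     -0.     -0.    ]]
```

```bash
python3 - <<'E'
from kin import *
D=np.loadtxt('D.txt'); s=-1
def fk2(q,p):
    T=Rz(-q[0]);x=np.array([0,0,p[0]])+T@[p[8],p[9],0]
    T=T@Ry(q[1]);T=T@Rz(-q[2]);x=x+T@[p[4],p[10],p[1]]
    T=T@Ry(q[3]);T=T@Rz(-q[4]);x=x+T@[p[5],0,p[2]]
    T=T@Ry(q[5]);x=x+T@[p[6],0,p[3]]
    return x
for use in ([],[8],[8,9],[9],[10],[8,10]):
    def f(v):
        p=np.zeros(11);p[:7]=v[:7];p[use]=v[7:]
        return np.concatenate([(fk2(d[:7],p)-d[7:10]) for d in D]+[1e-4*(v-v0)])
    v0=np.array([.2,.5,.48,.3]+[0]*(3+len(use)))
    r=least_squares(f,v0);print(use,r.cost,np.round(r.x,4)); print(np.round(r.fun[:15],4))
E
```

```text
[] 0.0011187093107794949 [ 0.1992  0.5269  0.4857  0.3486 -0.0091  0.0148 -0.0229]
[ 0.0247  0.0065  0.0059  0.0004  0.0248 -0.0027  0.0082  0.0275 -0.002
 -0.0006  0.0086 -0.0021  0.002   0.0045  0.0009]
[8] 0.0004487715070546711 [ 0.239   0.4727  0.5785  0.3512 -0.0995  0.0093  0.014   0.0448]
[ 0.0215  0.0082  0.0071 -0.0004  0.002  -0.0045  0.004   0.0078 -0.0021
  0.001  -0.0101 -0.0012 -0.0012  0.0104  0.0008]
[8, 9] 4.337092295437013e-06 [ 0.2613  0.4566  0.5165  0.3495 -0.0008  0.0063  0.0012  0.004  -0.0261]
[ 0.0004  0.0003 -0.      0.0002 -0.0002 -0.0001  0.0013 -0.0003  0.0002
 -0.0024 -0.0001  0.0004  0.0009  0.     -0.0004]
[9] 6.716756599024991e-06 [ 0.261   0.4578  0.5095  0.3493  0.0081  0.0064 -0.001  -0.0275]
[-0.0007 -0.0002 -0.0005  0.0003  0.0006  0.0002  0.0013  0.      0.0003
 -0.0026  0.0012  0.0004  0.0011 -0.0008 -0.0004]
[10] 1.0954535294887133e-05 [ 0.2339  0.4817  0.513   0.3614 -0.0062 -0.0082  0.0009 -0.0248]
[ 0.0014  0.0005  0.0006 -0.0003 -0.0003 -0.0003 -0.0016  0.0004 -0.0001
  0.0033 -0.0013 -0.0008 -0.0014  0.001   0.0006]
[8, 10] 9.018618960592167e-06 [ 0.2323  0.4841  0.5062  0.3619  0.0021 -0.009  -0.0011 -0.004  -0.0262]
[ 0.0003 -0.      0.0002 -0.0003  0.0004  0.     -0.0017  0.0006 -0.
  0.0034 -0.0002 -0.0008 -0.0013  0.0003  0.0006]
```

```bash
cat > ik.py <<'E'
from kin import *
from scipy.spatial.transform import Slerp
P=[.2613,.4566,.5165,.3495,-.0008,.0063,.0012,.004,-.0261]
LO=np.array([-163.93,-17.29,-79.2,3.27,-89.18,5.43,-154.24]);HI=np.array([163.93,119.83,71.16,140.29,269.18,117.66,154.24])
def FK(q,p=P):
    T=Rz(-q[0]);x=np.array([0,0,p[0]])+T@[p[7],p[8],0]
    T=T@Ry(q[1])@Rz(-q[2]);x=x+T@[p[4],0,p[1]]
    T=T@Ry(q[3])@Rz(-q[4]);x=x+T@[p[5],0,p[2]]
    T=T@Ry(q[5]);x=x+T@[p[6],0,p[3]]
    return x,T@Rz(-q[6]+90)
def tool(az,flip=0,el=0):
    z=R.from_euler('zy',[az,-el],degrees=True).as_matrix()@[1,0,0]
    y=np.array([-z[1],z[0],0]);y/=np.linalg.norm(y);y*=-1 if flip else 1
    return np.c_[np.cross(y,z),y,z]
def IK(x,A,q0,w=2e-4):
    q0=np.clip(q0,LO+2,HI-1.5)
    f=lambda q:np.r_[x-FK(q)[0],.3*R.from_matrix(FK(q)[1].T@A).as_rotvec(),w*(q-q0)/57]
    r=least_squares(f,q0,bounds=(LO+1.5,HI-1)); return r.x,np.abs(r.fun[:6]).max()
E
python3 - <<'E'
from ik import *
qn=np.loadtxt('D.txt')[-1,:7]
print('z now',FK(qn)[1].round(2))
def show(n,c,azs,h):
  for az in azs:
    d=tool(az)[:,2]
    for fl in(0,1):
      best=None
      for q3 in(-40,0,40):
       for q5 in(120,180,230):
        for q7 in(-90,90):
         q,e=IK(np.r_[c,h]+.005*d,tool(az,fl),[-np.degrees(np.arctan2(c[1],c[0])),20,q3,125,q5,70,q7])
         if best is None or e<best[1]-1e-4: best=(q,e)
      print(n,az,fl,best[0].round(0),best[1].round(4))
show('bottle',(.584,.186),(-10,-20,-30,-40),.24)
show('sauc',(.6405,-.1456),(-30,0,10,20),.245)
E
```

```text
z now [[ 0.86  0.48 -0.19]
 [-0.01 -0.35 -0.94]
 [-0.51  0.81 -0.3 ]]
bottle -10 0 [-19.  19. -32. 138. 122.  85. -62.] 0.0
bottle -10 1 [-19.  19. -32. 138. 121.  85. 118.] 0.0
bottle -20 0 [-22.  24. -33. 131. 111.  92. -59.] 0.0
bottle -20 1 [-22.  24. -33. 131. 111.  92. 121.] 0.0
bottle -30 0 [-25.  29. -33. 123. 103. 100. -56.] 0.0
bottle -30 1 [-25.  29. -33. 123. 103. 100. 124.] 0.0
bottle -40 0 [-27.  34. -32. 115.  96. 107. -54.] 0.0
bottle -40 1 [-27.  34. -32. 115.  96. 107. 126.] 0.0
sauc -30 0 [ 18.  16. -28. 139. 140.  74. -67.] 0.0
sauc -30 1 [ 18.  16. -28. 139. 140.  74. 113.] 0.0
sauc 0 0 [ 73.  23. -51. 139. 207.  59. -86.] 0.0
sauc 0 1 [ 73.  23. -51. 139. 207.  59.  94.] 0.0
sauc 10 0 [  40.   16.   -9.  137.  225.   68. -107.] 0.0
sauc 10 1 [ 40.  16.  -9. 137. 225.  68.  73.] 0.0
sauc 20 0 [  39.   20.   -3.  131.  241.   74. -115.] 0.0
sauc 20 1 [ 39.  20.  -3. 131. 241.  74.  65.] 0.0
```

```bash
cat >> ik.py <<'E'
import json
def rows(poses,start):
    # relative rows from commanded pose list, rounded with error carry
    x,A=start; ang=[];dp=[]
    for X,B in poses:
        w=np.round(R.from_matrix(A.T@B).as_rotvec(),2); d=np.round(A.T@(X-x)*100,1)
        ang.append(w.tolist());dp.append(d.tolist()); x=x+A@d/100; A=A@R.from_rotvec(w).as_matrix()
    print(json.dumps(ang));print(json.dumps(dp)); print('end',x.round(4),A.round(3).tolist(),'max',max(np.linalg.norm(ang,axis=1)),max(np.linalg.norm(dp,axis=1)))
def now():
    s=log(); return s['tool_pos'],rotm(s['tool_rot']),s['qpos']
E
python3 - <<'E'
from ik import *
x,A,q=now(); x0,A0=FK(q); print((x0-x).round(4))
d=tool(-20)[:,2]; X=np.r_[.584,.186,.24]-.12*d
qt,e=IK(X,tool(-20),[-22,15,-33,131,111,92,-59]); print('pre',qt.round(1),e,X)
n=18; u=np.linspace(0,1,n+1)[1:]; u=(u*u*(3-2*u)+u)/2
Q=[q+(qt-q)*t for t in u]; L=[FK(k) for k in Q]
print(np.array([l[0] for l in L]).round(2).tolist()); print([(l[0]-.35*l[1][:,2])[:3].round(2).tolist() for l in L][::3])
print('dq',np.abs(np.diff(np.array([q]+Q),axis=0)).max(0))
rows([(l[0]-(x0-x)*(1-t),l[1]) for l,t in zip(L,u)],(x,A))
E
```

```text
5.2 [ -6.5  15.5 -20.   96.2  62.2 117.3 -92.7] [ 0.4894 -0.119   0.4135] [110.1  30.8  -0.6] [-0.   0.3 -0.4] 0.0869 0.0
[ 0.0009  0.     -0.0003]
pre [-33.   23.6 -40.6 133.4  96.2 103.9 -61.2] 5.198554997587479e-08 [0.47123689 0.22704242 0.24      ]
[[0.49, -0.11, 0.41], [0.5, -0.1, 0.4], [0.5, -0.09, 0.39], [0.51, -0.07, 0.39], [0.51, -0.05, 0.38], [0.52, -0.03, 0.37], [0.52, -0.01, 0.36], [0.52, 0.01, 0.34], [0.52, 0.04, 0.33], [0.52, 0.06, 0.32], [0.52, 0.09, 0.31], [0.52, 0.11, 0.3], [0.51, 0.14, 0.29], [0.5, 0.16, 0.27], [0.5, 0.18, 0.26], [0.49, 0.2, 0.25], [0.48, 0.22, 0.25], [0.47, 0.23, 0.24]]
[[0.55, 0.22, 0.5], [0.5, 0.27, 0.45], [0.43, 0.32, 0.39], [0.34, 0.36, 0.33], [0.25, 0.37, 0.28], [0.17, 0.36, 0.25]]
dq [1.83609948 0.56350621 1.42763971 2.58256519 2.35396994 0.93088195
 2.1796082 ]
[[-0.04, 0.02, -0.04], [-0.04, 0.02, -0.05], [-0.06, 0.03, -0.05], [-0.07, 0.03, -0.06], [-0.07, 0.04, -0.07], [-0.08, 0.03, -0.07], [-0.09, 0.04, -0.08], [-0.09, 0.03, -0.08], [-0.1, 0.03, -0.07], [-0.09, 0.03, -0.08], [-0.1, 0.03, -0.07], [-0.1, 0.03, -0.07], [-0.1, 0.02, -0.07], [-0.09, 0.01, -0.07], [-0.08, 0.01, -0.05], [-0.07, 0.01, -0.05], [-0.07, 0.01, -0.05], [-0.05, 0.0, -0.03]]
[[0.6, -0.5, -0.7], [0.7, -0.7, -0.9], [0.9, -0.6, -1.2], [1.1, -0.7, -1.3], [1.2, -0.6, -1.6], [1.4, -0.5, -1.7], [1.5, -0.4, -2.0], [1.6, -0.1, -2.0], [1.6, 0.0, -2.2], [1.7, 0.3, -2.3], [1.6, 0.5, -2.3], [1.6, 0.6, -2.2], [1.6, 0.8, -2.2], [1.4, 0.9, -2.1], [1.2, 1.0, -1.8], [1.0, 1.0, -1.7], [0.9, 0.9, -1.4], [0.7, 0.8, -1.1]]
end [0.4713 0.2266 0.2395] [[0.005, 0.339, 0.941], [-0.0, 0.941, -0.339], [-1.0, 0.001, 0.005]] max 0.1268857754044952 2.875760768909681
```

```bash
python3 - <<'E'
from ik import *
x,A,q=now(); x0,A0=FK(q)
d=tool(-20)[:,2]; X=np.r_[.584,.186,.24]-.12*d
qt,e=IK(X+[0,0,.22],tool(-20),[-22,0,-33,131,111,92,-59]); print('pre',qt.round(1),e,X)
q2,e=IK(X,tool(-20),qt); print('low',q2.round(1),e)
n=17; u=np.linspace(0,1,n+1)[1:]; u=(u*u*(3-2*u)+u)/2
Q=[q+(qt-q)*t for t in u]; L=[FK(k) for k in Q]
print(np.array([l[0] for l in L]).round(2).tolist())
rows([(l[0]-(x0-x)*(1-t),l[1]) for l,t in zip(L,u)],(x,A))
E
```

```text
5.2 [ -6.5  15.5 -20.   96.2  62.2 117.3 -92.7] [ 0.4894 -0.119   0.4135] [110.1  30.8  -0.6] [-0.   0.3 -0.4] 0.0869 0.0
pre [-30.8  -9.6 -38.5 127.   85.3  86.1 -29.3] 1.5710444396772275e-07 [0.47123689 0.22704242 0.24      ]
low [-39.8  21.5 -33.7 133.8  94.2 101.1 -61.7] 2.0091801224630023e-07
[[0.49, -0.11, 0.41], [0.5, -0.1, 0.42], [0.5, -0.09, 0.42], [0.51, -0.07, 0.42], [0.51, -0.05, 0.42], [0.52, -0.03, 0.43], [0.52, -0.0, 0.43], [0.52, 0.02, 0.44], [0.52, 0.05, 0.44], [0.52, 0.08, 0.44], [0.52, 0.1, 0.45], [0.51, 0.13, 0.45], [0.5, 0.15, 0.45], [0.49, 0.18, 0.46], [0.49, 0.2, 0.46], [0.48, 0.21, 0.46], [0.47, 0.23, 0.46]]
[[-0.03, 0.04, -0.04], [-0.04, 0.05, -0.05], [-0.05, 0.05, -0.06], [-0.06, 0.06, -0.07], [-0.07, 0.05, -0.08], [-0.08, 0.06, -0.08], [-0.08, 0.05, -0.09], [-0.1, 0.04, -0.09], [-0.1, 0.04, -0.09], [-0.1, 0.03, -0.09], [-0.1, 0.02, -0.09], [-0.1, 0.0, -0.09], [-0.09, 0.0, -0.08], [-0.08, -0.0, -0.08], [-0.07, -0.01, -0.07], [-0.06, -0.02, -0.06], [-0.05, -0.01, -0.04]]
[[0.2, -0.0, -0.9], [0.4, -0.0, -1.2], [0.4, 0.1, -1.4], [0.5, 0.1, -1.7], [0.6, 0.3, -1.9], [0.7, 0.4, -2.1], [0.8, 0.6, -2.2], [0.7, 0.8, -2.4], [0.8, 0.9, -2.4], [0.7, 1.2, -2.4], [0.7, 1.2, -2.4], [0.5, 1.4, -2.3], [0.4, 1.4, -2.2], [0.3, 1.4, -2.0], [0.1, 1.3, -1.7], [0.1, 1.1, -1.4], [-0.0, 1.0, -1.2]]
end [0.471  0.2274 0.4596] [[0.002, 0.342, 0.94], [0.003, 0.94, -0.342], [-1.0, 0.004, 0.001]] max 0.14035668847618202 2.773084924772409
```

Call:
drive_tool(angular=[[-0.03,0.04,-0.04],[-0.04,0.05,-0.05],[-0.05,0.05,-0.06],[-0.06,0.06,-0.07],[-0.07,0.05,-0.08],[-0.08,0.06,-0.08],[-0.08,0.05,-0.09],[-0.1,0.04,-0.09],[-0.1,0.04,-0.09],[-0.1,0.03,-0.09],[-0.1,0.02,-0.09],[-0.1,0,-0.09],[-0.09,0,-0.08],[-0.08,0,-0.08],[-0.07,-0.01,-0.07],[-0.06,-0.02,-0.06],[-0.05,-0.01,-0.04],[0,0,0],[0,0,0]], delta_pos=[[0.2,0,-0.9],[0.4,0,-1.2],[0.4,0.1,-1.4],[0.5,0.1,-1.7],[0.6,0.3,-1.9],[0.7,0.4,-2.1],[0.8,0.6,-2.2],[0.7,0.8,-2.4],[0.8,0.9,-2.4],[0.7,1.2,-2.4],[0.7,1.2,-2.4],[0.5,1.4,-2.3],[0.4,1.4,-2.2],[0.3,1.4,-2],[0.1,1.3,-1.7],[0.1,1.1,-1.4],[0,1,-1.2],[0,0,0],[0,0,0]], gripper=[8.7,8.7,8.7,8.7,8.7,8.7,8.7,8.7,8.7,8.7,8.7,8.7,8.7,8.7,8.7,8.7,8.7,8.7,8.7])

```text
time_s: 7.1
tool_pos: [0.4715, 0.2256, 0.4632]
tool_rot: [62.5, 89.4, 42.3]
force: [0.6, 0.8, 0.9]
grip_width: 0.0871
grasp_force: 0.0
```

```bash
python3 - <<'E'
from ik import *
x,A,q=now(); x0,A0=FK(q); print((x0-x).round(4),A.round(3).tolist())
d=tool(-20)[:,2]; X=np.r_[.584,.186,.24]-.12*d
n=12;u=np.linspace(0,1,n+1)[1:]; u=(u*u*(3-2*u)+u)/2
sl=Slerp([0,1],R.from_matrix([A,tool(-20)]))
rows([(x+(X-x)*t,sl(min(1,2*t)).as_matrix()) for t in u],(x,A))
E
```

```text
7.1 [-25.  -10.3 -43.2 126.9  85.1  84.9 -29.9] [0.4715 0.2256 0.4632] [62.5 89.4 42.3] [0.6 0.8 0.9] 0.0871 0.0
[ 0.0016 -0.0031 -0.0017] [[0.008, 0.347, 0.938], [0.008, 0.938, -0.347], [-1.0, 0.01, 0.005]]
[[-0.0, 0.0, -0.0], [-0.0, 0.0, -0.0], [-0.0, 0.0, -0.0], [-0.0, 0.0, -0.01], [-0.0, 0.0, 0.0], [-0.01, 0.01, 0.0], [0.0, -0.0, 0.0], [0.0, -0.0, 0.0], [0.0, -0.0, 0.0], [0.0, -0.0, 0.0], [0.0, -0.0, 0.0], [0.0, -0.0, 0.0]]
[[1.1, -0.0, -0.0], [1.6, -0.0, -0.0], [1.8, -0.0, -0.0], [2.1, -0.0, -0.1], [2.2, -0.0, 0.0], [2.4, -0.0, 0.0], [2.3, 0.0, 0.0], [2.2, 0.0, 0.0], [2.1, 0.0, 0.0], [1.8, 0.0, 0.0], [1.6, 0.1, 0.0], [1.1, -0.0, 0.0]]
end [0.4712 0.2275 0.2402] [[-0.005, 0.337, 0.941], [0.002, 0.941, -0.337], [-1.0, -0.0, -0.005]] max 0.01414213562373095 2.4
```

Great tracking. Descend, then check.

Call:
drive_tool(angular=[[0,0,0],[0,0,0],[0,0,0],[0,0,-0.01],[0,0,0],[-0.005,0.005,0],[0,0,0],[0,0,0],[0,0,0],[0,0,0],[0,0,0],[0,0,0],[0,0,0],[0,0,0]], delta_pos=[[1.1,0,0],[1.6,0,0],[1.8,0,0],[2.1,0,-0.1],[2.2,0,0],[2.4,0,0],[2.3,0,0],[2.2,0,0],[2.1,0,0],[1.8,0,0],[1.6,0.1,0],[1.1,0,0],[0,0,0],[0,0,0]], gripper=[8.7,8.7,8.7,8.7,8.7,8.7,8.7,8.7,8.7,8.7,8.7,8.7,8.7,8.7])

```text
time_s: 8.5
tool_pos: [0.4714, 0.2271, 0.2379]
tool_rot: [-116.3, 89.7, -136.2]
force: [0.3, -0.9, -0.9]
grip_width: 0.087
grasp_force: 0.0
```

```bash
python3 - <<'E'
from ik import *
x,A,q=now(); print(A.round(3).tolist())
for n in('top','side'):
    c=eyes.read_camera(n); cv2.imwrite(f'pics/{n}1.png',c['pixels'][:,:,::-1])
d=tool(-20)[:,2]; X=np.r_[.584,.186,.24]+.005*d
print('need',(A.T@(X-x)*100).round(2), R.from_matrix(A.T@tool(-20)).as_rotvec().round(3))
E
```

```text
8.5 [-30.9  23.8 -43.  134.2  96.4 104.6 -61.3] [0.4714 0.2271 0.2379] [-116.3   89.7 -136.2] [ 0.3 -0.9 -0.9] 0.087 0.0
[[-0.003, 0.341, 0.94], [-0.003, 0.94, -0.341], [-1.0, -0.004, -0.002]]
need [-0.24 -0.03 12.49] [ 0.001 -0.002  0.004]
```

View pics/top1.png

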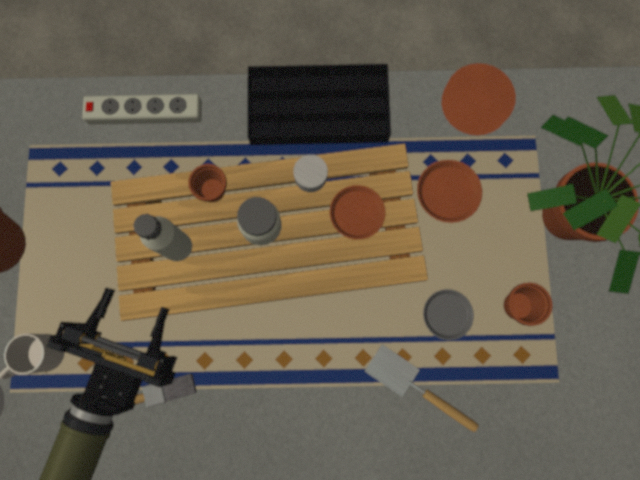

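The picture shows the open gripper, with its tips at (110,291) and (163,311), aimed at the bottle and clear of the jar. I advance now.

Call:
drive_tool(angular=[[0,0,0],[0,0,0],[0,0,0],[0,0,0],[0,0,0],[0,0,0],[0,0,0],[0,0,0],[0,0,0]], delta_pos=[[-0.1,0,1],[-0.1,0,2],[0,0,2.5],[0,0,2.5],[0,0,2],[0,0,1.5],[0,0,1],[0,0,0],[0,0,0]], gripper=[8.7,8.7,8.7,8.7,8.7,8.7,8.7,8.7,8.7])

```text
time_s: 9.5
tool_pos: [0.5884, 0.1853, 0.2403]
tool_rot: [-110.5, 89.8, -130.3]
force: [0.7, 0.9, 0.2]
grip_width: 0.0871
grasp_force: 0.0
```

```bash
python3 - <<'E'
from ik import *
x,A,q=now()
c=eyes.read_camera('top'); cv2.imwrite('pics/top2.png',cv2.resize(c['pixels'][150:350,60:320,::-1],None,fx=3,fy=3))
print(proj(c,x),proj(c,x-.005*A[:,2]))
E
```

```text
9.5 [-21.1  23.1 -34.4 131.5 110.9  92.5 -58.3] [0.5884 0.1853 0.2403] [-110.5   89.8 -130.3] [0.7 0.9 0.2] 0.0871 0.0
[162.08098516 233.79203396] [160.96037697 236.60945535]
```

View pics/top2.png

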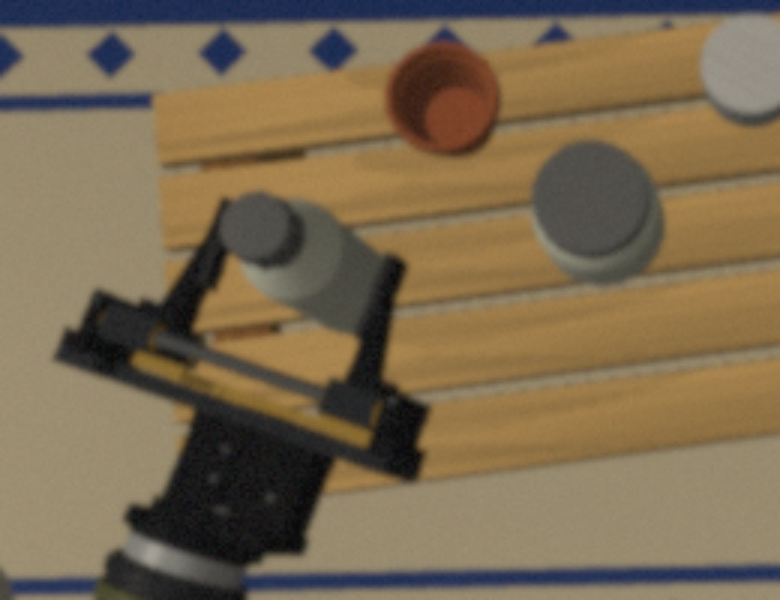

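The bottle sits between the open fingers, with the cap at crop (262,228). I close the gripper.

Call:
drive_tool(angular=[[0,0,0],[0,0,0],[0,0,0],[0,0,0],[0,0,0],[0,0,0],[0,0,0],[0,0,0],[0,0,0],[0,0,0]], delta_pos=[[0,0,0],[0,0,0],[0,0,0],[0,0,0],[0,0,0],[0,0,0],[0,0,0],[0,0,0],[0,0,0],[0,0,0]], gripper=[7.5,6.8,6.2,5.7,5.2,4.5,4,4,4,4], squeeze=30)

```text
time_s: 10.55
tool_pos: [0.5887, 0.1849, 0.2403]
tool_rot: [-106.9, 89.8, -126.8]
force: [0.2, -0.4, 0.8]
grip_width: 0.0554
grasp_force: 30.0
```

```bash
python3 -c "
from h import *
log()"
```

```text
10.55 [-21.1  23.1 -34.4 131.4 110.9  92.5 -58.3] [0.5887 0.1849 0.2403] [-106.9   89.8 -126.8] [ 0.2 -0.4  0.8] 0.0554 30.0
```

Call:
drive_tool(angular=[[0,0,0],[0,0,0],[0,0,0],[0,0,0],[0,0,0],[0,0,0],[0,0,0],[0,0,0],[0,0,0],[0,0,0],[0,0,0],[0,0,0],[0,0,0],[0,0,0],[0,0,0],[0,0,0]], delta_pos=[[-0.3,0,0],[-0.6,0,0],[-1,0,0],[-1.4,0,0],[-1.8,0,0],[-2,0,0],[-2,0,0],[-2,0,0],[-2,0,0],[-2,0,0],[-1.8,0,0],[-1.5,0,0],[-1,0,0],[-0.6,0,0],[0,0,0],[0,0,0]], gripper=[4,4,4,4,4,4,4,4,4,4,4,4,4,4,4,4])

```text
time_s: 12.15
tool_pos: [0.589, 0.1854, 0.4394]
tool_rot: [-117.6, 89.7, -137.4]
force: [-0.7, -0.1, -3.5]
grip_width: 0.0551
grasp_force: 30.0
```

```bash
python3 - <<'E'
from ik import *
x,A,q=now(); print(A.round(3).tolist())
c=eyes.read_camera('side'); cv2.imwrite('pics/side3.png',c['pixels'][:,:,::-1])
E
```

```text
12.15 [-16.   -3.8 -36.4 125.7  97.9  73.9 -33.9] [0.589  0.1854 0.4394] [-117.6   89.7 -137.4] [-0.7 -0.1 -3.5] 0.0551 30.0
[[-0.004, 0.34, 0.941], [-0.003, 0.941, -0.34], [-1.0, -0.004, -0.002]]
```

View pics/side3.png

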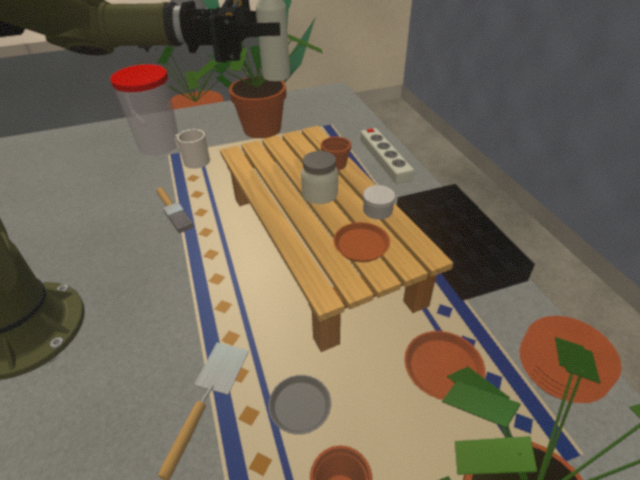

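The bottle is lifted upright at (273,40). Next I plan the transport to above the saucer, where joint 7 has more room for the half turn.

```bash
python3 - <<'E'
from ik import *
x,A,q=now(); c=np.r_[.6405,-.1456]
for az in(-30,-10,0,8):
  for z in (.44,.36,.246):
    d=tool(az)[:,2]; qq,e=IK(np.r_[c,z]+.005*d,tool(az),[30,0,-20,130,180,65,-90]); print(az,z,qq.round(0),e.round(5))
# tracked differential path: straight to above saucer with az -20->az, arc outward
for az in (5,):
  d=tool(az)[:,2]; X=np.r_[c,.44]+.005*d; k=q.copy(); pos=[]
  n=22
  for i in range(1,n+1):
    t=i/n; t=t*t*(3-2*t)*.6+t*.4
    p=x+(X-x)*t+np.array([.05,0,0])*np.sin(np.pi*t); a=tool(-20+(az+20)*t)
    k2,e=IK(p,a,k,w=1e-3); pos.append((p,a))
    if i%3==0: print(i,k2.round(0),round(e,4),np.abs(k2-k).max().round(1))
    k=k2
  rows(pos,(x,A))
E
```

```text
12.2 [-16.1  -3.7 -36.4 125.7  97.9  73.9 -33.9] [0.5891 0.1854 0.4391] [-118.3   89.7 -138.1] [ 0.2 -0.2 -3.9] 0.055 30.0
-30 0.44 [ 25. -13. -32. 133. 122.  44. -49.] 0.0
-30 0.36 [ 23.  -3. -32. 137. 130.  56. -58.] 0.0
-30 0.246 [ 18.  16. -28. 139. 139.  74. -67.] 0.0
-10 0.44 [  28.  -16.  -15.  137.  187.   33. -100.] 0.00424
-10 0.36 [  74.  -10.  -59.  139.  188.   45. -104.] 0.0
-10 0.246 [ 88.  54. -78. 139. 186.  59. -41.] 0.00994
0 0.44 [  33.  -15.   -9.  136.  219.   39. -125.] 0.0
0 0.36 [  39.   -5.  -17.  139.  211.   49. -113.] 0.0
0 0.246 [ 73.  22. -51. 139. 207.  59. -86.] 0.0
8 0.44 [  39.  -10.   -9.  132.  235.   49. -135.] 0.0
8 0.36 [  40.   -2.  -10.  136.  228.   56. -122.] 0.0
8 0.246 [  39.   15.  -10.  138.  221.   67. -105.] 0.0
3 [-14.  -6. -33. 128. 101.  67. -36.] 0.0 3.1
6 [-10. -10. -28. 131. 110.  56. -40.] 0.0 4.0
9 [ -6. -13. -19. 134. 125.  44. -49.] 0.0 6.0
12 [ -4. -16.  -7. 137. 149.  35. -66.] 0.0 9.2
15 [ 16. -16. -11. 137. 186.  32. -98.] 0.0 11.9
18 [  16.  -15.    1.  136.  213.   36. -117.] 0.0 7.5
21 [  18.  -14.    7.  135.  228.  
[... 316 characters left out ...]
.0], [-0.02, -0.0, 0.0], [-0.02, -0.0, 0.0], [-0.02, -0.0, 0.0], [-0.02, -0.0, 0.0], [-0.01, -0.0, 0.0], [-0.01, -0.0, 0.0], [-0.01, -0.0, 0.0]]
[[-0.0, -0.5, 0.7], [-0.0, -0.7, 0.9], [-0.0, -0.9, 1.0], [-0.0, -1.0, 1.2], [-0.0, -1.1, 1.3], [-0.0, -1.3, 1.3], [-0.0, -1.5, 1.3], [-0.0, -1.6, 1.2], [-0.0, -1.7, 1.1], [-0.0, -1.7, 0.9], [-0.0, -1.9, 0.7], [-0.0, -1.9, 0.5], [-0.0, -1.9, 0.3], [-0.0, -1.9, 0.1], [-0.0, -1.8, -0.1], [-0.0, -1.8, -0.3], [-0.0, -1.6, -0.3], [-0.0, -1.4, -0.4], [-0.0, -1.4, -0.4], [0.0, -1.1, -0.4], [0.0, -0.9, -0.4], [0.0, -0.7, -0.2]]
end [ 0.6458 -0.1451  0.44  ] [[-0.004, -0.083, 0.997], [-0.004, 0.997, 0.083], [-1.0, -0.003, -0.004]] max 0.03 2.0248456731316584
```

```bash
python3 - <<'E'
from ik import *
x,A,q=now(); c=np.r_[.6405,-.1456]
az=8;d=tool(az)[:,2]; X=np.r_[c,.40]+.005*d; k=q.copy(); pos=[]
n=26
for i in range(1,n+1):
    t=i/n; t=t*t*(3-2*t)*.6+t*.4
    p=x+(X-x)*t+np.array([.10,0,0])*np.sin(np.pi*t); a=tool(-20+(az+20)*t)
    k2,e=IK(p,a,k,w=1e-3); pos.append((p,a))
    if i%3==0 or i==n: print(i,p.round(2),k2.round(0),round(e,4),np.abs(k2-k).max().round(1))
    k=k2
rows(pos[:13],(x,A)); 
E
```

```text
12.2 [-16.1  -3.7 -36.4 125.7  97.9  73.9 -33.9] [0.5891 0.1854 0.4391] [-118.3   89.7 -138.1] [ 0.2 -0.2 -3.9] 0.055 30.0
3 [0.61 0.16 0.44] [-14.  -4. -34. 127. 102.  68. -36.] 0.0 2.6
6 [0.65 0.13 0.43] [-10.  -6. -29. 129. 110.  59. -40.] 0.0 3.2
9 [0.69 0.08 0.43] [ -5.  -6. -23. 130. 123.  49. -48.] 0.0 4.9
12 [0.71 0.04 0.42] [ -1.  -6. -16. 131. 142.  41. -61.] 0.0 6.9
15 [ 0.72 -0.01  0.42] [  3.  -7.  -8. 133. 166.  37. -80.] 0.0 8.5
18 [ 0.7  -0.06  0.41] [  6.  -8.   0. 135. 192.  37. -99.] 0.0 8.3
21 [ 0.68 -0.1   0.41] [   9.   -9.    8.  136.  213.   42. -115.] 0.0 6.3
24 [ 0.66 -0.13  0.4 ] [  13.   -9.   13.  136.  227.   47. -124.] 0.0 3.8
26 [ 0.65 -0.14  0.4 ] [  15.   -8.   15.  136.  232.   50. -127.] 0.0 2.2
[[-0.01, -0.0, 0.0], [-0.01, -0.0, 0.0], [-0.01, -0.0, 0.0], [-0.02, -0.0, 0.0], [-0.01, -0.0, 0.0], [-0.02, -0.0, 0.0], [-0.02, -0.0, 0.0], [-0.02, -0.0, 0.0], [-0.03, -0.0, 0.0], [-0.02, -0.0, 0.0], [-0.02, -0.0, 0.0], [-0.03, -0.0, 0.0], [-0.02, -0.0, 0.0]]
[[0.1, -0.3, 0.8], [0.1, -0.5, 1.1], [0.1, -0.5, 1.2], [0.1, -0.6, 1.4], [0.1, -0.8, 1.5], [0.2, -0.8, 1.6], [0.1, -1.0, 1.6], [0.2, -1.1, 1.6], [0.2, -1.2, 1.5], [0.2, -1.4, 1.3], [0.2, -1.4, 1.1], [0.2, -1.5, 0.9], [0.2, -1.6, 0.6]]
end [0.717  0.0202 0.4191] [[-0.004, 0.106, 0.994], [-0.004, 0.994, -0.106], [-1.0, -0.004, -0.004]] max 0.03 1.9519221295943137
```

Call:
drive_tool(angular=[[-0.01,0,0],[-0.01,0,0],[-0.01,0,0],[-0.02,0,0],[-0.01,0,0],[-0.02,0,0],[-0.02,0,0],[-0.02,0,0],[-0.03,0,0],[-0.02,0,0],[-0.02,0,0],[-0.03,0,0],[-0.02,0,0],[0,0,0],[0,0,0]], delta_pos=[[0.1,-0.3,0.8],[0.1,-0.5,1.1],[0.1,-0.5,1.2],[0.1,-0.6,1.4],[0.1,-0.8,1.5],[0.2,-0.8,1.6],[0.1,-1,1.6],[0.2,-1.1,1.6],[0.2,-1.2,1.5],[0.2,-1.4,1.3],[0.2,-1.4,1.1],[0.2,-1.5,0.9],[0.1,-1,0.4],[0,-0.6,0.2],[0,0,0]], gripper=[4,4,4,4,4,4,4,4,4,4,4,4,4,4,4])

```text
time_s: 13.7
tool_pos: [0.7172, 0.0194, 0.42]
tool_rot: [-134.7, 89.7, -140.9]
force: [0.1, 0.2, -3.3]
grip_width: 0.0551
grasp_force: 30.0
```

```bash
python3 -c "
from ik import *
x,A,q=now(); print(A.round(3).tolist())"
```

```text
13.7 [  0.3  -6.2 -12.7 130.9 149.3  38.3 -66.3] [0.7172 0.0194 0.42  ] [-134.7   89.7 -140.9] [ 0.1  0.2 -3.3] 0.0551 30.0
[[-0.005, 0.108, 0.994], [-0.004, 0.994, -0.108], [-1.0, -0.004, -0.004]]
```

Call:
drive_tool(angular=[[0,0,-0.05],[0,0,-0.1],[0,0,-0.14],[0,0,-0.14],[0,0,-0.14],[0,0,-0.14],[0,0,-0.14],[0,0,-0.14],[0,0,-0.14],[0,0,-0.14]], delta_pos=[[0,0,0],[0,0,0],[0,0,0],[0,0,0],[0,0,0],[0,0,0],[0,0,0],[0,0,0],[0,0,0],[0,0,0]], gripper=[4,4,4,4,4,4,4,4,4,4])

```text
time_s: 14.7
tool_pos: [0.7171, 0.0229, 0.421]
tool_rot: [-90.2, 16.7, -96.0]
force: [0.0, -0.2, -3.7]
grip_width: 0.0552
grasp_force: 30.0
```

```bash
python3 -c "
from ik import *
x,A,q=now(); print(A.round(3).tolist())"
```

```text
14.7 [  5.7  -6.1 -18.1 130.7 149.6  38.1   6.1] [0.7171 0.0229 0.421 ] [-90.2  16.7 -96. ] [ 0.  -0.2 -3.7] 0.0552 30.0
[[-0.1, 0.027, 0.995], [-0.953, 0.286, -0.103], [-0.287, -0.958, -0.003]]
```

Tracking is as expected (a little lag). I finish the half turn.

Call:
drive_tool(angular=[[0,0,-0.14],[0,0,-0.14],[0,0,-0.14],[0,0,-0.14],[0,0,-0.14],[0,0,-0.14],[0,0,-0.14],[0,0,-0.14],[0,0,-0.14],[0,0,-0.14],[0,0,-0.14],[0,0,-0.14],[0,0,-0.1],[0,0,-0.06],[0,0,-0.03],[0,0,0],[0,0,0]], delta_pos=[[0,0,0],[0,0,0],[0,0,0],[0,0,0],[0,0,0],[0,0,0],[0,0,0],[0,0,0],[0,0,0],[0,0,0],[0,0,0],[0,0,0],[0,0,0],[0,0,0],[0,0,0],[0,0,0],[0,0,0]], gripper=[4,4,4,4,4,4,4,4,4,4,4,4,4,4,4,4,4])

```text
time_s: 16.4
tool_pos: [0.7172, 0.0213, 0.4213]
tool_rot: [162.4, -89.9, 11.5]
force: [0.3, -0.4, -3.7]
grip_width: 0.0553
grasp_force: 30.0
```

```bash
python3 -c "
from ik import *
x,A,q=now(); print(A.round(3).tolist())"
```

```text
16.4 [ 14.2  -6.2 -26.  130.4 150.3  37.7 111.5] [0.7172 0.0213 0.4213] [162.4 -89.9  11.5] [ 0.3 -0.4 -3.7] 0.0553 30.0
[[0.002, -0.105, 0.994], [0.0, -0.994, -0.105], [1.0, 0.001, -0.002]]
```

Inverted. I hold here for 2 s, glance, then turn back.

Call:
drive_tool(angular=[[0,0,0],[0,0,0],[0,0,0],[0,0,0],[0,0,0],[0,0,0],[0,0,0],[0,0,0],[0,0,0],[0,0,0],[0,0,0],[0,0,0],[0,0,0],[0,0,0],[0,0,0],[0,0,0],[0,0,0],[0,0,0],[0,0,0]], delta_pos=[[0,0,0],[0,0,0],[0,0,0],[0,0,0],[0,0,0],[0,0,0],[0,0,0],[0,0,0],[0,0,0],[0,0,0],[0,0,0],[0,0,0],[0,0,0],[0,0,0],[0,0,0],[0,0,0],[0,0,0],[0,0,0],[0,0,0]], gripper=[4,4,4,4,4,4,4,4,4,4,4,4,4,4,4,4,4,4,4])

```text
time_s: 18.3
tool_pos: [0.7172, 0.0205, 0.4215]
tool_rot: [141.9, -89.9, 32.0]
force: [-0.4, -0.1, -3.3]
grip_width: 0.055
grasp_force: 30.0
```

```bash
python3 -c "
from h import *
c=eyes.read_camera('side'); cv2.imwrite('pics/side4.png',c['pixels'][:300,:,::-1])"
```

```text
(no output)
```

View pics/side4.png

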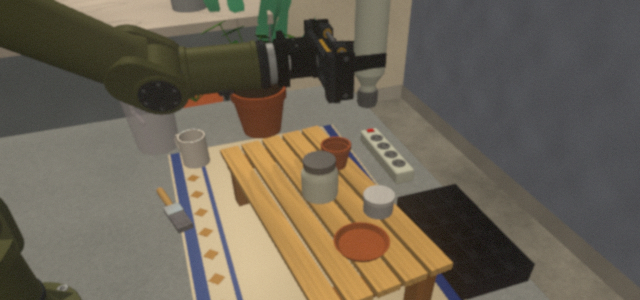

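Call:
drive_tool(angular=[[0,0,0.05],[0,0,0.1],[0,0,0.14],[0,0,0.14],[0,0,0.14],[0,0,0.14],[0,0,0.14],[0,0,0.14],[0,0,0.14],[0,0,0.14],[0,0,0.14],[0,0,0.14],[0,0,0.14],[0,0,0.14],[0,0,0.14],[0,0,0.14],[0,0,0.14],[0,0,0.14],[0,0,0.14],[0,0,0.14]], delta_pos=[[0,0,0],[0,0,0],[0,0,0],[0,0,0],[0,0,0],[0,0,0],[0,0,0],[0,0,0],[0,0,0],[0,0,0],[0,0,0],[0,0,0],[0,0,0],[0,0,0],[0,0,0],[0,0,0],[0,0,0],[0,0,0],[0,0,0],[0,0,0]], gripper=[4,4,4,4,4,4,4,4,4,4,4,4,4,4,4,4,4,4,4,4])

```text
time_s: 20.35
tool_pos: [0.7172, 0.0204, 0.4214]
tool_rot: [-90.3, 63.2, -96.3]
force: [-0.4, 0.7, -3.0]
grip_width: 0.0553
grasp_force: 29.9
```

Call:
drive_tool(angular=[[0,0,0.14],[0,0,0.14],[0,0,0.1],[0,0,0.06],[0,0,0.03],[0,0,0],[0,0,0]], delta_pos=[[0,0,0],[0,0,0],[0,0,0],[0,0,0],[0,0,0],[0,0,0],[0,0,0]], gripper=[4,4,4,4,4,4,4])

```text
time_s: 21.05
tool_pos: [0.7172, 0.0205, 0.4215]
tool_rot: [-115.5, 89.7, -121.6]
force: [1.0, -0.2, -3.5]
grip_width: 0.0549
grasp_force: 30.0
```

```bash
python3 - <<'E'
from ik import *
x,A,q=now(); print(A.round(3).tolist()); c=np.r_[.6405,-.1456]
az=8;d=tool(az)[:,2]; X=np.r_[c,.40]+.005*d; k=q.copy(); pos=[]
az0=np.degrees(np.arctan2(A[1,2],A[0,2])); n=15
for i in range(1,n+1):
    t=i/n; t=t*t*(3-2*t)*.7+t*.3
    p=x+(X-x)*t+np.array([.02,0,0])*np.sin(np.pi*t); a=tool(az0+(az-az0)*t)
    k2,e=IK(p,a,k,w=1e-3); pos.append((p,a))
    if i%3==0 or i==n: print(i,p.round(2),k2.round(0),round(e,4),np.abs(k2-k).max().round(1))
    k=k2
rows(pos,(x,A)); 
E
```

```text
21.05 [  0.3  -6.2 -12.7 130.9 149.3  38.3 -66.2] [0.7172 0.0205 0.4215] [-115.5   89.7 -121.6] [ 1.  -0.2 -3.5] 0.0549 30.0
[[-0.002, 0.106, 0.994], [-0.004, 0.994, -0.106], [-1.0, -0.004, -0.002]]
3 [ 0.72 -0.    0.42] [  2.  -7.  -9. 133. 160.  37. -75.] 0.0 4.9
6 [ 0.71 -0.04  0.41] [  4.  -8.  -2. 134. 181.  36. -91.] 0.0 7.8
9 [ 0.69 -0.08  0.41] [   7.   -8.    6.  135.  205.   39. -109.] 0.0 7.7
12 [ 0.66 -0.12  0.4 ] [  11.   -9.   12.  136.  223.   45. -121.] 0.0 5.1
15 [ 0.65 -0.14  0.4 ] [  14.   -8.   16.  136.  232.   50. -127.] 0.0 1.8
[[-0.01, -0.0, 0.0], [-0.01, -0.0, 0.0], [-0.01, -0.0, 0.0], [-0.02, -0.0, 0.0], [-0.02, -0.0, 0.0], [-0.02, -0.0, 0.0], [-0.02, -0.0, 0.0], [-0.02, -0.0, 0.0], [-0.03, -0.0, 0.0], [-0.02, -0.0, 0.0], [-0.02, -0.0, 0.0], [-0.01, -0.0, 0.0], [-0.02, -0.0, 0.0], [-0.01, -0.0, 0.0], [-0.01, -0.0, 0.0]]
[[0.1, -0.5, 0.0], [0.1, -0.7, 0.1], [0.1, -1.0, -0.0], [0.1, -1.2, -0.1], [0.2, -1.3, -0.1], [0.2, -1.4, -0.3], [0.2, -1.5, -0.4], [0.2, -1.4, -0.7], [0.2, -1.5, -0.8], [0.2, -1.3, -1.0], [0.2, -1.3, -1.0], [0.1, -1.0, -1.0], [0.2, -0.9, -0.8], [0.1, -0.7, -0.7], [0.0, -0.4, -0.5]]
end [ 0.6452 -0.1447  0.4003] [[-0.002, -0.143, 0.99], [-0.004, 0.99, 0.143], [-1.0, -0.004, -0.003]] max 0.03 1.711724276862369
```

The picture showed the bottle upside down with its cap at (367,98). It is upright again now, so I move over the saucer.

Call:
drive_tool(angular=[[-0.01,0,0],[-0.01,0,0],[-0.01,0,0],[-0.02,0,0],[-0.02,0,0],[-0.02,0,0],[-0.02,0,0],[-0.02,0,0],[-0.03,0,0],[-0.02,0,0],[-0.02,0,0],[-0.01,0,0],[-0.02,0,0],[-0.01,0,0],[-0.01,0,0],[0,0,0],[0,0,0]], delta_pos=[[0.1,-0.5,0],[0.1,-0.7,0.1],[0.1,-1,0],[0.1,-1.2,-0.1],[0.2,-1.3,-0.1],[0.2,-1.4,-0.3],[0.2,-1.5,-0.4],[0.2,-1.4,-0.7],[0.2,-1.5,-0.8],[0.2,-1.3,-1],[0.2,-1.3,-1],[0.1,-1,-1],[0.2,-0.9,-0.8],[0.1,-0.7,-0.7],[0,-0.4,-0.5],[0,0,0],[0,0,0]], gripper=[4,4,4,4,4,4,4,4,4,4,4,4,4,4,4,4,4])

```text
time_s: 22.75
tool_pos: [0.6453, -0.1444, 0.4002]
tool_rot: [-124.7, 89.7, -116.4]
force: [0.4, 0.0, -3.6]
grip_width: 0.0551
grasp_force: 30.0
```

```bash
python3 - <<'E'
from ik import *
x,A,q=now(); print(A.round(3).tolist()); g=x-.005*A[:,2]
print('grasp',g.round(4))
for n in('top','side'):
    k=eyes.read_camera(n)
    for r in models.cut_out(k,'saucer'):
        p=ray(k,r['centre'],.148)
        if np.hypot(p[0]-.64,p[1]+.147)<.08: print(n,r['p'],fit([(k,r['pixels'])],'saucer',(.64,-.147)))
    for r in models.cut_out(k,'feed_bottle')[:1]: print(n,r['p'],fit([(k,r['pixels'])],'feed_bottle',(g[0],g[1]),g[2]-.1))
E
```

```text
22.75 [  11.2   -7.8   17.4  134.8  232.1   49.2 -126.8] [ 0.6453 -0.1444  0.4002] [-124.7   89.7 -116.4] [ 0.4  0.  -3.6] 0.0551 30.0
[[-0.002, -0.144, 0.99], [-0.004, 0.99, 0.144], [-1.0, -0.004, -0.003]]
grasp [ 0.6404 -0.1452  0.4003]
top 0.57 (array([ 0.65089844, -0.14348437]), np.float64(0.8658777120315582))
top 0.85 (array([ 0.64112686, -0.14497875]), np.float64(0.12584777694046723))
side 0.96 (array([ 0.6388818, -0.1449473]), np.float64(0.03769520732364029))
side 0.86 (array([ 0.64161604, -0.14117251]), np.float64(0.3861849096705632))
```

Call:
drive_tool(angular=[[0,0,0],[0,0,0],[0,0,0],[0,0,0],[0,0,0],[0,0,0],[0,0,0],[0,0,0],[0,0,0],[0,0,0],[0,0,0]], delta_pos=[[0.5,0,0],[1,0,0],[1.3,0,0],[1.5,0,0],[1.5,0,0],[1.5,0,0],[1.2,0,0],[0.9,0,0],[0.6,0,0],[0,0,0],[0,0,0]], gripper=[4,4,4,4,4,4,4,4,4,4,4])

```text
time_s: 24.15
tool_pos: [0.6452, -0.1451, 0.3004]
tool_rot: [-129.6, 89.8, -121.4]
force: [0.3, 0.5, -3.3]
grip_width: 0.0554
grasp_force: 30.0
```

```bash
python3 - <<'E'
from ik import *
x,A,q=now(); print(A.round(3).tolist()); g=x-.005*A[:,2]; print(g.round(4))
k=q.copy()
for z in np.linspace(x[2],.246,6): k,e=IK(np.r_[x[:2],z],A,k,w=1e-3); print(k.round(0),e.round(5))
E
```

```text
24.15 [  11.8    5.8   18.1  138.3  223.7   63.2 -115.3] [ 0.6452 -0.1451  0.3004] [-129.6   89.8 -121.4] [ 0.3  0.5 -3.3] 0.0554 30.0
[[-0.002, -0.143, 0.99], [-0.003, 0.99, 0.143], [-1.0, -0.003, -0.002]]
[ 0.6402 -0.1458  0.3004]
[  12.    5.   18.  139.  224.   64. -115.] 0.0
[  12.    7.   18.  139.  223.   65. -114.] 0.0
[  14.    9.   16.  139.  222.   67. -113.] 0.0
[  15.   11.   15.  139.  222.   68. -112.] 0.0
[  15.   13.   15.  139.  221.   70. -111.] 0.0
[  15.   14.   15.  139.  220.   71. -110.] 0.0
```

Call:
drive_tool(angular=[[0,0,0],[0,0,0],[0,0,0],[0,0,0],[0,0,0],[0,0,0],[0,0,0],[0,0,0],[0,0,0],[0,0,0]], delta_pos=[[0.5,0,0],[0.9,0,0],[1,0,0],[0.9,0,0],[0.7,0,0],[0.5,0,0],[0.3,0,0],[0.2,0,0],[0,0,0],[0,0,0]], gripper=[4,4,4,4,4,4,4,4,4,4])

```text
time_s: 25.15
tool_pos: [0.645, -0.1452, 0.2506]
tool_rot: [-126.2, 89.8, -118.0]
force: [-0.3, -0.8, -2.4]
grip_width: 0.0549
grasp_force: 30.0
```

```bash
python3 - <<'E'
from ik import *
x,A,q=now(); print(A.round(3).tolist()); g=x-.005*A[:,2]; print(g.round(4))
k=eyes.read_camera('side'); cv2.imwrite('pics/side5.png',cv2.resize(k['pixels'][100:300,240:500,::-1],None,fx=3,fy=3))
E
```

```text
25.15 [  12.4   14.1   17.7  138.8  220.4   70.7 -110.8] [ 0.645  -0.1452  0.2506] [-126.2   89.8 -118. ] [-0.3 -0.8 -2.4] 0.0549 30.0
[[-0.002, -0.143, 0.99], [-0.003, 0.99, 0.143], [-1.0, -0.003, -0.002]]
[ 0.64   -0.1459  0.2506]
```

View pics/side5.png

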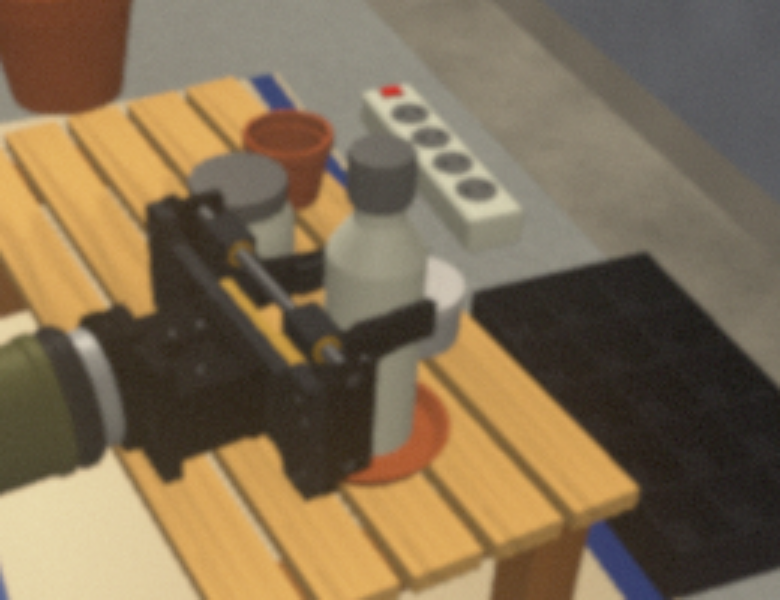

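The bottle is upright just above the saucer floor, with its base near crop (395,450) inside the rim. Now the slow final descent.

Call:
drive_tool(angular=[[0,0,0],[0,0,0],[0,0,0],[0,0,0],[0,0,0],[0,0,0],[0,0,0],[0,0,0]], delta_pos=[[0.1,0,0],[0.1,0,0],[0.1,0,0],[0.05,0,0],[0.05,0,0],[0.05,0,0],[0,0,0],[0,0,0]], gripper=[4,4,4,4,4,4,4,4])

```text
time_s: 26.0
tool_pos: [0.6449, -0.1452, 0.2456]
tool_rot: [-136.5, 89.8, -128.3]
force: [-0.0, -0.5, -2.7]
grip_width: 0.055
grasp_force: 30.0
```

Call:
drive_tool(angular=[[0,0,0],[0,0,0],[0,0,0]], delta_pos=[[0.05,0,0],[0.05,0,0],[0,0,0]], gripper=[4,4,4])

```text
time_s: 26.3
tool_pos: [0.645, -0.1452, 0.2454]
tool_rot: [-112.6, 89.8, -104.4]
force: [-1.0, -0.0, -0.2]
grip_width: 0.0551
grasp_force: 30.0
```

Call:
drive_tool(angular=[[0,0,0],[0,0,0],[0,0,0]], delta_pos=[[0.05,0,0],[0,0,0],[0,0,0]], gripper=[4,4,4], squeeze=12)

```text
time_s: 26.6
tool_pos: [0.6451, -0.1452, 0.2453]
tool_rot: [-95.7, 89.8, -87.4]
force: [-1.3, -0.1, 2.0]
grip_width: 0.0555
grasp_force: 12.0
```

Call:
drive_tool(angular=[[0,0,0],[0,0,0],[0,0,0],[0,0,0],[0,0,0],[0,0,0],[0,0,0],[0,0,0],[0,0,0],[0,0,0],[0,0,0],[0,0,0]], delta_pos=[[0,0,0],[0,0,0],[0,0,0],[0,0,0],[0,0,0],[0,0,0],[0,0,0],[0,0,0],[0,0,0],[0,0,0],[0,0,0],[0,0,0]], gripper=[5.6,5.7,5.8,6,6.3,6.7,7.2,7.7,8.2,8.6,8.6,8.6])

```text
time_s: 27.8
tool_pos: [0.6449, -0.1452, 0.2441]
tool_rot: [-136.9, 89.8, -128.7]
force: [0.3, 0.1, 0.2]
grip_width: 0.0855
grasp_force: 0.0
```

```bash
python3 - <<'E'
from ik import *
x,A,q=now(); k=q.copy()
for s in (.04,.08,.12,.15): k,e=IK(x-s*A[:,2],A,k,w=1e-3); print(k.round(0),e.round(5))
c=eyes.read_camera('top'); print([ (r['p'],fit([(c,r['pixels'])],'feed_bottle',(.64,-.1456),.145)) for r in models.cut_out(c,'feed_bottle')[:1]])
E
```

```text
27.8 [  12.5   15.1   17.6  138.8  220.1   71.6 -110.3] [ 0.6449 -0.1452  0.2441] [-136.9   89.8 -128.7] [0.3 0.1 0.2] 0.0855 0.0
[ 85.  22. -51. 139. 230.  60. -98.] 0.00011
[117.  56. -78. 139. 247.  33. -84.] 0.00966
[125.  58. -78. 139. 266.  32. -99.] 0.02058
[ 125.   41.  -71.  139.  268.   48. -108.] 0.02698
[(0.81, (array([ 0.64051147, -0.14649376]), np.float64(0.07612667478684532)))]
```

The straight retreat is out of reach, so I lift vertically with the fingers open (15 mm clear each side), retracing the descent.

Call:
drive_tool(angular=[[0,0,0],[0,0,0],[0,0,0],[0,0,0],[0,0,0],[0,0,0],[0,0,0],[0,0,0],[0,0,0],[0,0,0],[0,0,0],[0,0,0],[0,0,0],[0,0,0],[0,0,0]], delta_pos=[[-0.3,0,0],[-0.6,0,0],[-0.9,0,0],[-1.2,0,0],[-1.5,0,0],[-1.5,0,0],[-1.5,0,0],[-1.5,0,0],[-1.5,0,0],[-1.5,0,0],[-1.5,0,0],[-1.5,0,0],[-1,0,0],[-0.5,0,0],[0,0,0]], gripper=[8.6,8.6,8.6,8.6,8.6,8.6,8.6,8.6,8.6,8.6,8.6,8.6,8.6,8.6,8.6])

```text
time_s: 29.4
tool_pos: [0.6451, -0.1447, 0.4104]
tool_rot: [-109.4, 89.8, -101.1]
force: [0.1, 1.5, 0.1]
grip_width: 0.0862
grasp_force: 0.0
```

```bash
python3 - <<'E'
from ik import *
x,A,q=now()
k=eyes.read_camera('side'); cv2.imwrite('pics/side6.png',k['pixels'][:,:,::-1])
c=eyes.read_camera('top')
for k in(k,c): print([ (r['p'],fit([(k,r['pixels'])],'feed_bottle',(.64,-.1456),.145)) for r in models.cut_out(k,'feed_bottle')[:1]])
E
```

```text
29.4 [  11.5   -8.8   17.   134.3  233.    48.1 -128.1] [ 0.6451 -0.1447  0.4104] [-109.4   89.8 -101.1] [0.1 1.5 0.1] 0.0862 0.0
[(0.98, (array([ 0.64103249, -0.1455168 ]), np.float64(0.1925368454060834)))]
[(0.68, (array([ 0.64065369, -0.14424868]), np.float64(0.29963459196102316)))]
```

View pics/side6.png

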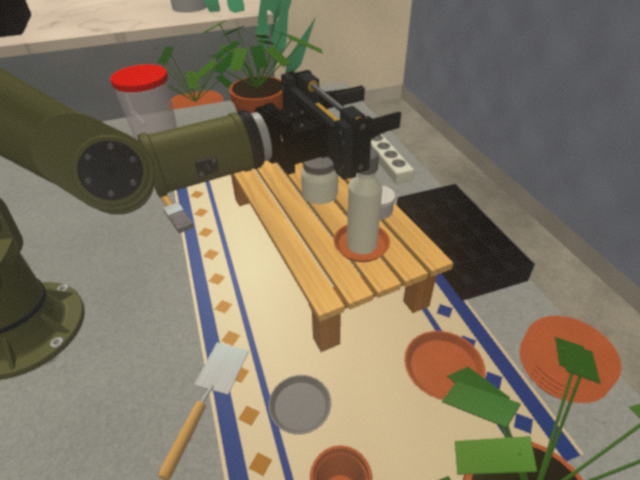

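The bottle stands upright and centred in the saucer at (362,245), and the gripper is clear above it. I hand in.

```bash
python3 -c "
from cell import env
print(env.sign_off())"
```

```text
the job is handed in; nothing more can be done
None
```

I lifted the bottle, held it upside down for just over 2 s, turned it upright and set it down on its base in the terracotta saucer. I then let go and handed the job in at about 29.5 s; the final picture shows it standing there, and the arm never went near the tin or the small pot and passed well above the jar.

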